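# Push the mixing tile along the ledge until it overhangs

### The arm

A 7-joint arm with a two-finger parallel gripper is mounted at the origin on the work surface. World frame = base frame: x ahead of the robot, y to its left, z up, the work surface at z = 0. Lengths are in m, angles in rad, forces in N, time in s.
With the tool pointing down it reaches from about 0.425 to 0.925 m from the base axis. Payload 6.8 kg.
Tool frame: the origin (TCP) lies on the front face of the gripper's body, between the roots of the fingers; the fingertips stand 73 mm ahead of it and the grasp point (between the pads) lies 54 mm ahead of it (env.nose_length is the distance from the TCP to the fingertips, in m); z points along the fingers, y is the line along which they close (so a half turn about z gives the same grasp; the last joint's range is limited). The gripper opens to 85 mm and grips with 20 to 120 N. Pads are 22 mm wide; open, the fingers measure 114 mm over their backs; the gripper's body (76 mm by 85 mm) begins 54 mm behind the grasp point. The pads swing forward as they close: fully open they stand 13 mm farther back than shut.
Start: joints at [-1.323, 0.477, 0.022, 1.555, -0.011, 1.109, -0.083], TCP at [0.235, 0.633, 0.304] pointing down, gripper open.
Joint ranges: [-2.96, 2.96], [-0.34, 2.1], [-1.41, 1.46], [0.24, 2.44], [-1.37, 4.51], [0.17, 1.92], [-2.96, 2.96]. Speed limits (rad/s): [2.39, 2.39, 3.14, 3.14, 3.14, 3.14, 3.14].

### API

Orientations are given as a unit quaternion [w, x, y, z].
In Python, from cell import env, kin, camera, calibration, job gives the robot as it stands. The module is installed in compiled form; this text tells all that it offers. Calls block until the motion is done:
- env.reach(position, orientation): joint-space move of the TCP to a pose.
- env.movel(position, velocity=0.15, rot=None, stop_force=None): straight line of the TCP; rot=None keeps the orientation; velocity is the mean speed in m/s. With stop_force (N) it stops when the force on the tool has changed by that much, and returns True; else False.
- env.goto_joints(angles): joint-space move.
- env.grip(opening, f_grip=None): finger opening in m; f_grip is the grip in N (None keeps the last); returns when the fingers have stopped.
- env.dwell(seconds).
- kin.inverse_kinematics(position, orientation): joint angles nearest the present ones, or None.
- env.get_state(): the state.
- camera(name): name is "side" or "top"; returns (picture, depth): 384x512x3 uint8, blue, green, red; 384x512 float32, m along the optical axis (not along the pixel's ray), 0 where there is no reading.
- calibration(name): a dict with "fx", "fy", "cx", "cy" (pixels), "rvec" (rotation vector, rad) and "tvec" (3), from world to camera coordinates, as OpenCV has them. Camera axes: x right, y down, z forward; pixel columns grow to the right and rows downward; lengths in m; the calibration is good to about 2 mm. A picture is of the moment at which its call begins. calibration takes no time and is no camera call.
A pose or a line that the arm cannot do raises env.PlanningError and nothing moves.
- job.job_done(): hands the job in; it is judged then, once.
The state is a dict: "time": time; "qpos": joint angles; "joint_velocities": joint speeds; "joint_torque": joint torques, N m; "tcp_pos": TCP position; "orientation": TCP orientation; "force": force on the tool from outside, world axes, zero at the start; "torque": the same for the moment, N m; "opening": finger opening in m; "gripper_force": force on a finger pad.
Only numpy, scipy, OpenCV 4.12 (cv2) and the standard library are available. Lean on these libraries where they do the work, as an engineer would, in place of code of your own. Each camera call takes 0.05 s, during which the arm holds its last target. There are 200 camera calls.

### The job

With the fingertips, push the white mixing tile back against the rail of the wooden ledge and along it until about a third of its length sticks out past the end of the ledge on the bowl's side, so that the restorer can take it there by its edge. Only push it, never lift or tip it: it must be left lying flat on the ledge with its long side squarely against the rail. Leave the bowl, the tape dispenser and the two small jars where they stand.

Things in the scene. Friction and masses are not known exactly. Their poses are not given: they have to be found in the camera images.
- ledge: Low wooden bench ledge, fixed: a board 220 mm deep (its x) and 430 mm long (its y), open at both ends. Origin: centre of its underside on the table; top face at z = 70 mm, ends at y = -215 and +215 mm. x points away from the robot, y to its left; yaw up to 0.2 rad. A rail stands 12 mm above the board along the whole far edge, its near face at x = +98 mm.
- tile: White glazed flat tile, 100 mm (its x) by 150 mm (its y), 7 mm thick, about 0.24 kg, lying loose on the ledge. Origin: centre of its underside. It starts near mid-ledge, off the rail, turned up to 0.2 rad. Long side against the rail: origin at x = +48 mm in the ledge's frame; a third of its length out past an end: y = +190 or -190 mm there.
- bowl: White ceramic bowl under repair, 196 mm wide, 85 mm high, loose, on a 4 mm thick cork mat on the table beyond one end of the ledge (left or right, it changes). Origin: centre of its foot. Its rim stays at least 35 mm clear of the tile's final place.
- dispenser: Black desk tape dispenser with a tape roll, 155 by 64 mm, 92 mm high, 0.9 kg, loose on the table beyond the other end of the ledge. Origin: centre of its underside.
- jar_glass: Small glass jar with white cap, 42 mm wide, 36 mm high, loose, standing on the ledge near its left end, close to the front edge (the edge facing the robot). Origin: centre of its underside.
- jar_white: Small white jar with steel cap, 46 mm wide, 30 mm high, loose, standing on the ledge near its right end, close to the front edge. Origin: centre of its underside.
There are look-alikes about, which are no part of the job. There is more than one size of the tile; the job needs the middle-sized.

How it is judged:
At the end, for the whole second after the job is handed in: The tile lies flat and at rest on the ledge, its long side within 6 mm of the rail and within 0.08 rad of parallel to it, with 35 to 65 mm of its 150 mm length out past the ledge's end on the bowl's side (((y of bowl in the frame of ledge above 0.1 m and y of tile in the frame of ledge between 0.175 and 0.205 m) or (y of bowl in the frame of ledge below -0.1 m and y of tile in the frame of ledge between -0.205 and -0.175 m)) and x of tile in the frame of ledge between 0.042 and 0.054 m and angle between the y axis of tile and the y axis of ledge, either way round below 0.08 rad and z of tile in the frame of ledge between 0.067 and 0.073 m and angle between tile's own z axis and vertical below 0.05 rad and linear speed of tile below 0.01 m/s); the robot touches nothing.
It fails at once if the tile is lifted more than 12 mm off the ledge or tipped by more than 0.2 rad (z of tile in the frame of ledge above 0.082 m or angle between tile's own z axis and vertical above 0.2 rad).
It fails at once if the tile falls off the ledge (z of tile in the frame of ledge below 0.055 m).
It fails at once if the bowl is shifted more than 15 mm or tipped over (distance of bowl from where it was at the start of the episode above 0.015 m or angle between bowl's own z axis and vertical above 0.3 rad).
It fails at once if the tape dispenser is shifted more than 15 mm or tipped over (distance of dispenser from where it was at the start of the episode above 0.015 m or angle between dispenser's own z axis and vertical above 0.3 rad).
It fails at once if a small jar is shifted more than 15 mm or tipped over (distance of any of jar_glass, jar_white from where it was at the start of the episode above 0.015 m or angle between any of jar_glass, jar_white's own z axis and vertical above 0.3 rad).
It also fails if it takes over 58 s, if anything falls off the work surface, if the arm or the gripper's body presses on something with over 40 N, if the wrist force passes 120 N, or if a joint passes its speed limit or range.

## Working session

There is one attempt and no reset: what is moved stays moved. The work goes in short steps, each a Python script; the robot and the scene stay as the last script left them, time stands still between calls to the robot, and variables do not carry over. Pictures are saved under pics/ and viewed, at most 10 in all, crops included, and the job is handed in when it is done.

```bash
mkdir -p pics
cat > h.py <<'E'
import numpy as np, cv2
from cell import env, kin, camera, calibration, job
def cal(n):
    c=calibration(n); K=np.array([[c['fx'],0,c['cx']],[0,c['fy'],c['cy']],[0,0,1.]])
    R=cv2.Rodrigues(np.array(c['rvec'],float))[0]; t=np.array(c['tvec'],float).ravel(); return K,R,t
def ray(n,uv,z):
    K,R,t=cal(n); uv=np.atleast_2d(np.array(uv,float))
    d=(np.linalg.inv(K)@np.c_[uv,np.ones(len(uv))].T).T@R; o=-R.T@t
    return o+d*((z-o[2])/d[:,2:3])
def cloud(n,dep):
    K,R,t=cal(n); v,u=np.mgrid[:dep.shape[0],:dep.shape[1]]
    p=np.stack([(u-K[0,2])/K[0,0]*dep,(v-K[1,2])/K[1,1]*dep,dep],-1)
    P=(p-t)@R; P[dep==0]=np.nan; return P
def proj(n,P):
    K,R,t=cal(n); q=(K@(R@np.atleast_2d(P).T+t[:,None])).T; return q[:,:2]/q[:,2:]
E
python3 - <<'E'
from h import *
for n in("top","side"):
    p,d=camera(n); cv2.imwrite(f"pics/{n}0.png",p); np.save(f"{n}0.npy",d)
    K,R,t=cal(n); print(n,K[0,0],-R.T@t)
a=np.hstack([cv2.imread("pics/top0.png")]); 
cv2.imwrite("pics/top0b.png",cv2.resize(a,(800,600)))
cv2.imwrite("pics/side0b.png",cv2.resize(p,(800,600)))
print(env.get_state()['time'],env.nose_length)
E
```

```text
top 414.3192582169081 [0.31121966 0.01367946 1.22319828]
side 430.5807356354251 [ 0.1767839  -0.78028377  0.93197119]
0.1 0.0726
```

View pics/top0b.png

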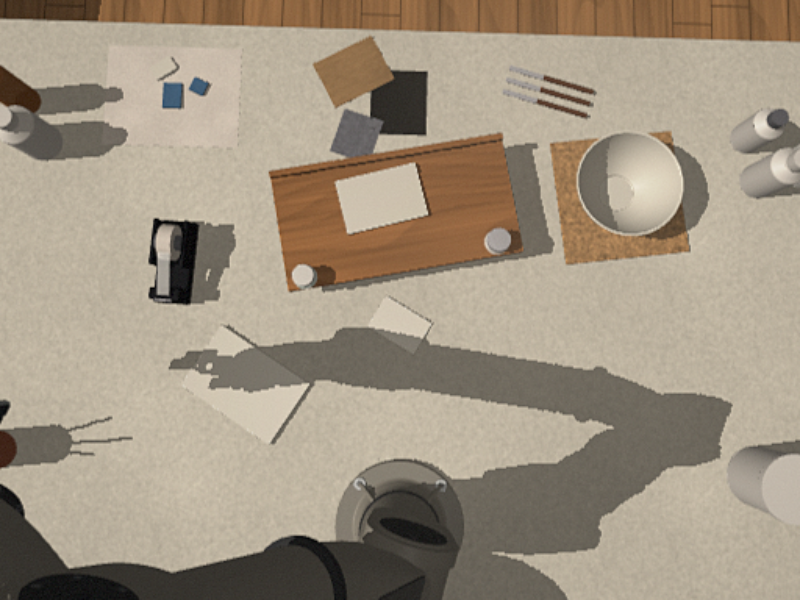

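View pics/side0b.png

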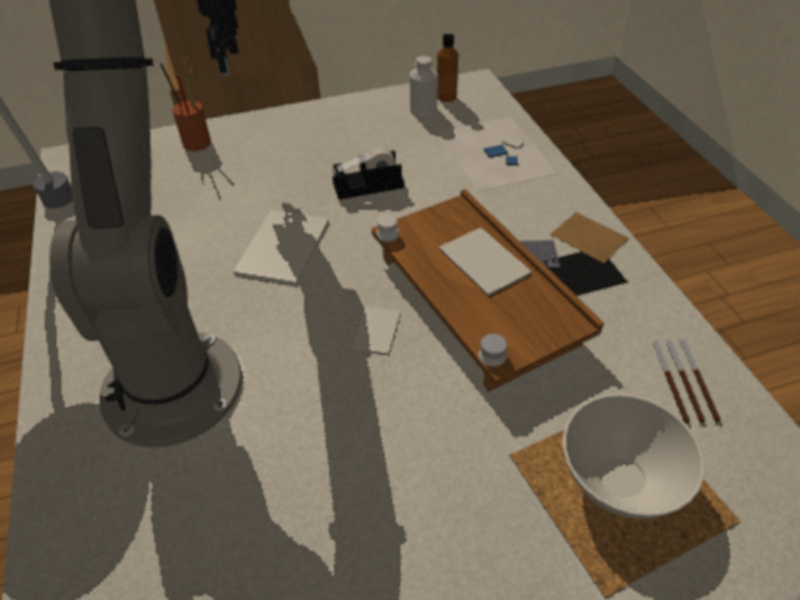

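The top view (800x600) shows three white tiles. One lies on the ledge at (382,198), a large one on the table at (248,385), and a small one on the table at (402,323). The one on the ledge fits the description (middle-sized, lying on the ledge). The bowl is at (630,185), beyond the right (-y) end, and the dispenser is at (173,262). The jars are at (304,275) and (498,240). Next I measure them.

```bash
cat >> h.py <<'E'
def wood(p):
    h=cv2.cvtColor(p,cv2.COLOR_BGR2HSV); return ((h[...,0]<20)&(h[...,1]>110)&(h[...,2]>40))
def measure(p,d):
    "ledge frame (o,yaw) and tile pose in world"
    P=cloud("top",d); z=P[...,2]
    x,y=P[...,0],P[...,1]
    reg=(x>.4)&(x<.95)&(abs(y)<.35)
    m=(wood(p)&(z>.055)&(z<.095)&reg).astype(np.uint8)
    h=cv2.cvtColor(p,cv2.COLOR_BGR2HSV)
    tm=((h[...,1]<60)&(h[...,2]>140)&(z>.06)&(z<.09)&reg).astype(np.uint8)
    tm=cv2.morphologyEx(tm,cv2.MORPH_OPEN,np.ones((5,5)))
    c=max(cv2.findContours(tm,0,1)[0],key=cv2.contourArea)
    return m,c,P
def rect(n,c,z):
    q=ray(n,c.reshape(-1,2),z)[:,:2].astype(np.float32)
    return cv2.minAreaRect(q*1000)
E
python3 - <<'E'
from h import *
p=cv2.imread("pics/top0.png"); d=np.load("top0.npy")
m,c,P=measure(p,d)
print("tile",rect("top",c,.077))
cs=max(cv2.findContours(m,0,1)[0],key=cv2.contourArea)
print("board",rect("top",cs,.07),cv2.contourArea(cs))
hull=cv2.convexHull(cs); ap=cv2.approxPolyDP(hull,4,True).reshape(-1,2)
print("corners",ap.tolist(),ray("top",ap,.07)[:,:2].round(3).tolist(),ray("top",ap,.082)[:,:2].round(3).tolist())
z=P[...,2]
print("z med board",np.nanmedian(z[m>0]))
t=np.zeros_like(m);cv2.drawContours(t,[c],-1,1,-1);print("tile z",np.nanmedian(z[t>0]))
# jars, bowl, dispenser by height in depth
tall=((z>.09)&(z<.14)&(P[...,0]>.4)&(P[...,0]<.95)).astype(np.uint8)
for k in cv2.findContours(tall,0,1)[0]:
    if cv2.contourArea(k)>15:
        mm=np.zeros_like(m);cv2.drawContours(mm,[k],-1,1,-1); Q=P[mm>0]
        Q=Q[(Q[:,2]>.09)&(Q[:,2]<.14)]; print("tall",Q.min(0).round(3),Q.max(0).round(3),len(Q))
o=p.copy();cv2.drawContours(o,[c],-1,(0,255,0),1);cv2.drawContours(o,[cs],-1,(255,0,0),1)
cv2.imwrite("pics/crop1.png",cv2.resize(o[75:200,160:350],None,fx=4,fy=4,interpolation=cv2.INTER_CUBIC))
E
```

```text
tile ((590.0523071289062, 45.78738021850586), (101.04559326171875, 148.72348022460938), 15.137001037597656)
board ((567.7108764648438, 18.458511352539062), (222.76083374023438, 431.26824951171875), 11.187907218933105) 10942.5
corners [[321, 87], [334, 160], [184, 184], [172, 110]] [[0.712, -0.173], [0.501, -0.211], [0.423, 0.208], [0.634, 0.251]] [[0.708, -0.171], [0.499, -0.209], [0.422, 0.206], [0.63, 0.248]]
z med board 0.06920560531689815
tile z 0.07589339750982466
tall [0.423 0.16  0.092] [0.459 0.196 0.11 ] 163
tall [ 0.494 -0.184  0.091] [ 0.536 -0.144  0.105] 178
tall [ 0.624 -0.697  0.09 ] [ 0.691 -0.645  0.14 ] 399
tall [ 0.718 -0.681  0.09 ] [ 0.767 -0.638  0.124] 244
tall [0.663 0.66  0.09 ] [0.734 0.722 0.14 ] 499
tall [0.752 0.709 0.09 ] [0.799 0.73  0.126] 138
```

View pics/crop1.png

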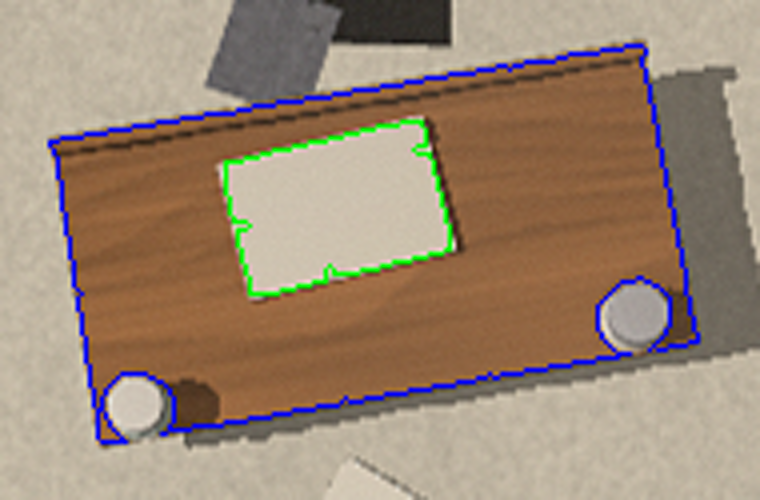

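The crop confirms it. The tile outlined in green measures 101x149 mm with its top at 76 mm and lies on the ledge, so it is the middle-sized one. The ledge is outlined at yaw ≈0.186, and the bowl is at the -y end. I start with a two-finger push to the rail.

```bash
cat >> h.py <<'E'
from scipy.spatial.transform import Rotation as Ro
YAW=0.186; O=np.array([.5665,.0185])
ex=np.array([np.cos(YAW),np.sin(YAW)]); ey=np.array([-ex[1],ex[0]])
def W(x,y,z): return np.r_[O+x*ex+y*ey,z]
def L(p): d=np.array(p)[:2]-O; return np.array([d@ex,d@ey,p[2] if len(p)>2 else 0])
def quat(a):  # tool down, tool y at angle a in the ledge frame's plane (world yaw YAW+a from ledge x)
    y=np.array([np.cos(YAW+a),np.sin(YAW+a),0]); z=np.array([0,0,-1.]); R=np.c_[np.cross(y,z),y,z]
    q=Ro.from_matrix(R).as_quat(); return np.r_[q[3],q[:3]]
def st(msg=""):
    s=env.get_state(); print(msg,round(s['time'],2),"L",L(s['tcp_pos']).round(4),"F",np.round(s['force'],1),"op",round(s['opening'],3)); return s
E
python3 - <<'E'
from h import *
for n,a,p in[("A",np.pi/2,W(-.06,.022,.2)),("A-",-np.pi/2,W(-.06,.022,.2)),("B",0,W(.045,.13,.2)),("B-",np.pi,W(.045,.13,.2)),("Bend",0,W(.045,-.104,.14)),("Bend-",np.pi,W(.045,-.104,.14))]:
    q=kin.inverse_kinematics(p,quat(a)); print(n,None if q is None else np.round(q,2))
E
```

```text
A [-0.44  0.34  0.32  2.07 -0.15  0.75  1.73]
A- [-0.81  0.43  0.8   2.09 -0.44  0.79 -1.13]
B [-0.71  0.52  0.47  1.84 -0.3   0.85  0.09]
B- [-0.21  0.49 -0.2   1.81  0.12  0.86  2.86]
Bend [-0.34  0.65  0.51  1.81 -0.43  0.79  0.57]
Bend- [-0.73  1.07  1.26  1.83 -1.12  1.18 -2.02]
```

Run:
```python
from h import *
env.grip(.07)
env.reach(W(-.06,.022,.2),quat(-np.pi/2)); st("above")
env.movel(W(-.06,.022,.15),.1)
hit=env.movel(W(-.06,.022,.125),.02,stop_force=3); s=st(f"touch {hit}")
zt=s['tcp_pos'][2]; z=zt+.0028
if hit:
    env.movel(W(-.06,.022,z),.03); env.dwell(.2); st("up")
    hit=env.movel(W(.03,.022,z),.03,stop_force=6); st(f"push {hit}")
p,d=camera("top"); cv2.imwrite("pics/t1.png",p)
p,d=camera("side"); cv2.imwrite("pics/s1.png",p)
cv2.imwrite("pics/s1b.png",cv2.resize(p[100:260,200:420],None,fx=3.5,fy=3.5))
```

```text
above 2.79 L [-0.0595  0.023   0.2   ] F [-0.  -0.6 -0.4] op 0.07
touch True 4.23 L [-0.06    0.0219  0.1349] F [-1.5  1.7  8.4] op 0.07
up 4.69 L [-0.0601  0.022   0.1376] F [ 0.3 -0.6  0.5] op 0.07
push True 6.35 L [-0.0125  0.0217  0.137 ] F [-0.2 -0.4 -0.1] op 0.07
```

View pics/s1b.png

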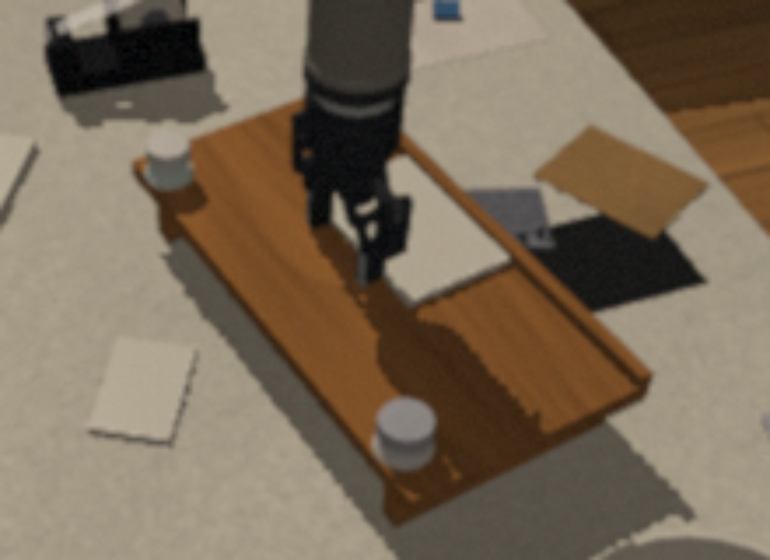

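The tile is now flush against the rail: in the side crop its far edge runs along the rail from (410,160) to (510,260), and the contact position also agrees. Now I push along the rail.

Run:
```python
from h import *
env.movel(W(-.03,.022,.138),.05)
env.movel(W(-.03,.022,.2),.1)
env.grip(.04)
env.reach(W(.043,.14,.18),quat(0)); st("above")
env.movel(W(.043,.14,.15),.1)
hit=env.movel(W(.043,.14,.125),.02,stop_force=3); s=st(f"touch {hit}")
z=s['tcp_pos'][2]+.0028
if hit:
    env.movel(W(.043,.14,z),.03); env.dwell(.2); st("up")
    hit=env.movel(W(.047,-.100,z),.04,stop_force=12); st(f"push {hit}")
    env.movel(W(.047,-.07,z),.06)
    env.movel(W(.047,-.07,.2),.12)
    env.reach(W(-.03,.10,.25),quat(0)); st("clear")
p,d=camera("top"); cv2.imwrite("pics/t2.png",p); np.save("t2.npy",d)
m,c,P=measure(p,d); r=rect("top",c,.077); print(r, L(np.array(r[0])/1000))
cv2.imwrite("pics/t2b.png",cv2.resize(p[75:200,160:350],None,fx=4,fy=4))
```

```text
above 9.14 L [0.0427 0.1391 0.1799] F [ 0.6 -1.5 -0.2] op 0.04
touch True 10.22 L [0.0431 0.14   0.1412] F [-0.6 -0.7  5.9] op 0.04
up 10.68 L [0.0429 0.14   0.1438] F [ 0.9  0.6 -0.3] op 0.04
push False 16.82 L [ 0.047  -0.0999  0.144 ] F [-1.6  1.5  0.5] op 0.04
clear 18.88 L [-0.0297  0.0988  0.2496] F [ 0.5 -0.5  0. ] op 0.04
((649.7623291015625, -155.04966735839844), (101.3458251953125, 149.73367309570312), 10.702521324157715) [ 0.04973177 -0.1859539   0.        ]
```

View pics/t2b.png

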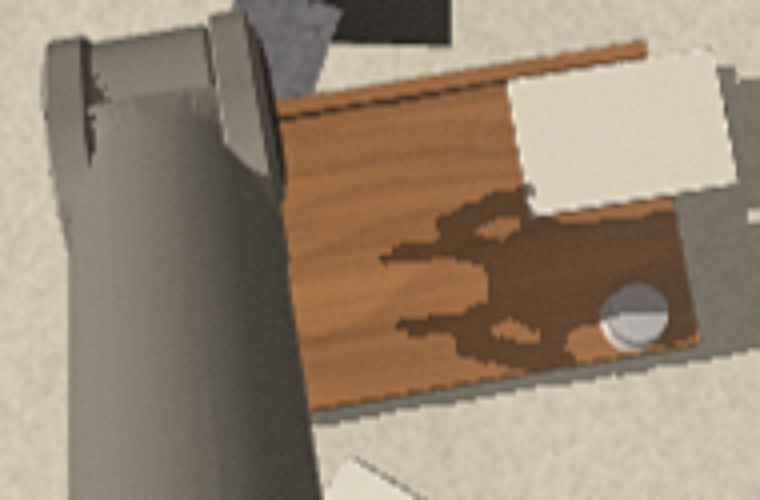

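The tile lies flat and flush along the rail, with no gap visible along its far edge from (510,82) to (645,58) in the crop. It measures yaw 0.187 against 0.186 for the ledge, with x ≈ 0.049 and y ≈ -0.186, so about 46 mm sticks out. The white jar at (635,315) is where it was, and the arm is clear.

Run:
```python
from h import *
env.dwell(.3); print(job.job_done()); st()
```

```text
the job is handed in; nothing more can be done
None
the job is handed in; nothing more can be done
```

I handed the job in. At the last look the tile lay flat and square against the rail with about 46 mm out past the bowl-side end. The arm was clear, and I saw no sign that the bowl, the dispenser or either jar had been touched, though only the white jar was in that last view.

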